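# Tip a bevelled tile over onto the kiln shelf

## Task

The square clay tile lies face down on the table in front of the kiln shelf, the low thick slab. Without gripping or lifting the tile, push it against the shelf's front edge and tip it up on that edge until it flips over onto the shelf, face up; then push it on until no part of it overhangs the shelf's front edge. Leave the beaker, the kiln post and the small vase where they stand.

Things in the scene. Friction and masses are not known exactly. Their poses are not given: they have to be found in the camera images.
- tile: loose terracotta tile, 180 to 340 g, 90 x 90 mm, 18 mm thick, rough (friction about 0.7). Origin: centre of its face (78 x 78 mm, down at the start); z points out of its back: up at the start, down once face up. From the face a bevel 9 mm high widens it to 90 mm; the sides are then square for 7 mm; four 2 mm ribs on the back run along its x. Its x is within 20 degrees of the shelf's x at the start
- kiln_shelf: the kiln shelf, a fixed pale slab 220 mm deep (its x) and 380 mm wide (its y), 18 mm thick, flat on the table. Origin: on the table, below the middle of its straight front edge, the long upright side that faces the robot; x points from there into the slab, away from the robot, z up
- corner_fl (a point): corner of the tile at its own x = +45 mm, y = +45 mm, in the middle of the square side (12.5 mm from the face). Tipped up about its +x side and past upright, the tile falls over onto the shelf or leans on its edge until pushed further over or its foot is pushed in; its +x side then still faces the robot and overhangs the front edge by up to about 40 mm
- corner_fr (a point): corner of the tile at x = +45 mm, y = -45 mm, same height
- corner_nl (a point): corner of the tile at x = -45 mm, y = +45 mm, same height. The -x side faces the robot at the start; its bevel leaves a gap 9 mm high and 6 mm deep at the table. Fingertips reaching to just above the table that press the square side against the shelf (8 to 14 N) and draw upwards raise it by friction; once it slopes, pressing on forwards under it tips it over
- corner_nr (a point): corner of the tile at x = -45 mm, y = -45 mm, same height
- beaker: bystander: open terracotta beaker 60 mm across and 60 mm high, standing on the shelf near one end. Origin: centre of its foot
- kiln_post: bystander: pale solid cylinder 36 mm across and 50 mm high, standing on the shelf near the other end. Origin: centre of its foot
- small_vase: bystander: white glazed vase 66 mm across and 80 mm high, on the table to one side of the tile. Origin: centre of its foot
Things that resemble listed ones, but are neither listed nor needed, are in the scene too. Of the things that look like the tile, the largest one is meant.

How it is judged:
On the way, in this order (a step that is already met when the one before it is completed fails the run):
1. the tile stands tipped up on the table, its lower side at the shelf's front edge (angle between tile's own z axis and vertical between 0.8 and 2 rad and height (world z) of each of corner_fl, corner_fr below 0.035 m and x of each of corner_fl, corner_fr in the frame of kiln_shelf above -0.035 m), for 0.1 s.
2. the tile has flipped over and lies face up on the shelf (angle between tile's own z axis and vertical above 2.95 rad and x of tile in the frame of kiln_shelf above 0 m and height (world z) of tile between 0.03 and 0.043 m), for 0.2 s.
At the end, for the whole second after the job is handed in: The tile lies flat, face up and at rest on the kiln shelf, and none of its four corners lies outside the shelf's front edge (1 mm allowed) (angle between tile's own z axis and vertical above 3.05 rad and linear speed of tile below 0.01 m/s and height (world z) of tile between 0.032 and 0.04 m and x of each of corner_fl, corner_fr, corner_nl, corner_nr in the frame of kiln_shelf above -0.001 m and contact force between tile and kiln_shelf above 0.5 N); the robot touches nothing.
It fails at once if the tile is lifted or carried instead of being tipped: its centre higher than 70 mm, or the side it turns on higher than 45 mm (height (world z) of tile above 0.07 m or height (world z) of each of corner_fl, corner_fr above 0.045 m).
It fails at once if the beaker, the kiln post or the small vase is shifted by more than 20 mm or tipped over (distance of any of beaker, kiln_post, small_vase from where it was at the start of the episode above 0.02 m or angle between any of beaker, kiln_post, small_vase's own z axis and vertical above 0.5 rad).
It also fails if it takes over 67 s, if anything falls off the work surface, if the arm or the gripper's body presses on something with over 40 N, if the wrist force passes 120 N, or if a joint passes its speed limit or range.

## Robot

A 6-joint arm with a two-finger parallel gripper is mounted at the origin on the work surface. World frame = base frame: x ahead of the robot, y to its left, z up, the work surface at z = 0. Lengths are in m, angles in rad, forces in N, time in s.
With the tool pointing down it reaches from about 0.3 to 0.85 m from the base axis. Payload 4.2 kg.
Tool frame: the origin (TCP) lies on the centre line of the jaws, within the pads' length; the fingertips stand 22 mm ahead of it and the grasp point (between the pads) lies 3 mm ahead of it; x points along the fingers, y is the direction in which the jaws open and shut, and the axes are right-handed (so a half turn about x gives the same grasp; the last joint's range is limited). The gripper opens to 91 mm and grips with 3 to 60 N. Pads are 32 mm wide; open, the fingers measure 118 mm over their backs; the gripper's body (76 mm by 178 mm) begins 60 mm behind the grasp point.
Start: joints at [1.24, 0.32, 1.565, -0, 1.257, -0.02], TCP at [0.176, 0.547, 0.236] pointing down, gripper open.
Joint ranges: [-3.11, 3.11], [-0.84, 2.01], [0.21, 2.61], [-1.34, 4.49], [0.05, 2.63], [-2.56, 2.56]. Speed limits (rad/s): [2.57, 2.57, 3.14, 3.14, 3.14, 3.14].

## Interface

Orientations are given as a unit quaternion [w, x, y, z].
In Python, from cell import robot gives the robot as it stands.
- The arm moves only by the tool apply_moves, never from a script. Its argument "steps" is text: rows parted by semicolons, each of 7 numbers parted by spaces: the turn, a rotation vector about the world's x, y, z in degrees, then the shift along the world's x, y, z in m, then the closure, from 0 (fully open) to 1 (shut). A call has exactly 5 rows; each row shifts and turns the pose as measured when the row begins; what a row does not reach is not made up. A row lasts 1/12 s, in which the tool goes at most 41.7 mm and 7.16 degrees, less where a joint would pass 70% of its speed; a pose out of reach is approached as far as the arm can. A call is refused whole if a number of a shift passes 0.0417 or a number of a turn 7.16, either way. A call with a gripper value outside its range is refused whole. The fingers move at their own pace and stop on an object; "grip_force" is the grip in N (left out, the last holds). Time passes only in rows, so rows that do not move let the fingers close, or fill a call up. It gives the time, the measured TCP pose, the force and the opening at its end, in the units of the state.
- robot.state(): the state, without advancing time (a new reading comes with each control period).
- robot.read_camera(name): name is "scene" or "top"; returns a dict with "color" (384x512x3 uint8, red, green, blue), "camera_matrix" (3x3 intrinsics, pixels), "dist" ([k1, k2, p1, p2, k3] as OpenCV has them; the pictures are not rectified), "eye" and "attitude" of the camera in the world. Camera axes: x right, y up, looking along -z (the intrinsics and any distortion apply to the point x, -y, -z); pixel columns grow to the right and rows downward; lengths in m; the calibration is good to about 2 mm. A picture is of the moment at which its call begins. There is no depth.
- robot.sign_off(): hands the job in, once; it reports no verdict.
Trained networks look in a picture, given as the dict that the camera call returned (one of the last four; its "shot" number tells which), for a name from the list of things; names that differ only in an ending like _2 or _b are one class to them, and where a whole thing is asked for, a point or a joint stands for the part that bears it (a point fixed in the world has none). Each returns a list of dicts, best first, with "conf" (0 to 1); they miss things now and then, are a little off and sometimes report something else, mostly with a low value. They report only what shows in the picture. A call takes as long as a camera call. They do not tell look-alikes from the thing itself.
- robot.spot_in(thing, picture): "bbox" ([left, top, width, height] in pixels, round what is visible of it).
The state is a dict: "time": time; "joint_pos": joint angles; "dq": joint speeds; "joint_efforts": joint torques, N m; "ee_pos": TCP position; "tool_rot": TCP orientation; "contact_force": force on the tool from outside, world axes, zero at the start; "wrist_torque": the same for the moment, N m; "opening": opening from 0.0 (shut) to 1.0 (fully open).
Only numpy, scipy, OpenCV 4.12 (cv2) and the standard library are available. Lean on these libraries where they do the work, as an engineer would, in place of code of your own. Each camera call takes 0.05 s, during which the arm holds its last target.

## Working session

There is one attempt and no reset: what is moved stays moved. The work goes in short steps, Python scripts to look and compute and a tool call to move; the robot and the scene stay as the last step left them, time stands still between calls to the robot, and variables do not carry over. Pictures are saved under pics/ and viewed, and the job is handed in when it is done.

Besides the shell and the picture viewer there is one more tool, called in YAML: its name, and indented under it one key for each argument. apply_moves: Moves the arm, as the interface text tells. Its arguments: {"type":"object","properties":{"steps":{"type":"string"},"grip_force":{"type":"number"}},"required":["steps"]}

```bash
ls; mkdir -p pics; python3 - <<'E'
from cell import robot
import cv2
s=robot.state();print(s)
for n in ("scene","top"):
    p=robot.read_camera(n)
    cv2.imwrite(f"pics/{n}0.png",p["color"][:,:,::-1])
    print(n,p["camera_matrix"],p["dist"],p["eye"],p["attitude"],p["shot"])
    for t in ("tile","kiln_shelf","beaker","kiln_post","small_vase"):
        print(t,[(d["bbox"],round(d["conf"],2)) for d in robot.spot_in(t,p)])
E
```

```text
pics
{'time': 0.0, 'joint_pos': array([ 1.24002535e+00,  3.20281150e-01,  1.56568511e+00,  1.75073680e-06,
        1.25741097e+00, -1.99989788e-02]), 'dq': array([ 1.44065485e-03, -1.13075052e-03, -4.14012695e-04,  5.63091263e-05,
       -1.12972576e-03,  9.73327992e-04]), 'joint_efforts': array([-1.43263063e-03, -4.12447464e+01, -2.31971169e+01,  7.27051869e-02,
        4.56538657e-02, -1.50828432e-04]), 'ee_pos': array([0.17567449, 0.54700506, 0.23512408]), 'tool_rot': array([ 0.69847649,  0.10881186,  0.69869783, -0.11005418]), 'contact_force': array([-0.17957505,  0.39193478,  0.44805824]), 'wrist_torque': array([-0.02280706, -0.02089555, -0.01388185]), 'opening': 0.9965775611271092}
scene [[493.54051081   0.         250.70834033]
 [  0.         493.54051081 191.63998888]
 [  0.           0.           1.        ]] [-0.08089512  0.          0.          0.          0.        ] [ 1.10416943 -0.236526    0.88264706] [0.83536422 0.25771867 0.14733105 0.46264595] 1
tile [([266.1, 119.0, 25.6, 21.2], 0.8), ([227.1, 160.2, 50.1, 43.9], 0.58), ([162.0, 150.6, 42.9, 32.1], 0.56)]
kiln_shelf [([166.1, 184.1, 218.4, 153.7], 0.94), ([182.3, 228.4, 22.7, 27.5], 0.45)]
beaker []
kiln_post [([181.6, 231.5, 22.7, 27.1], 0.88)]
small_vase [([325.1, 139.1, 27.6, 33.7], 0.57)]
top [[451.59366334   0.         249.10781603]
 [  0.         451.59366334 196.09247091]
 [  0.           0.           1.        ]] [-0.03487472  0.          0.          0.          0.        ] [0.42035183 0.07015227 1.07089515] [ 0.71323657  0.06417836 -0.05987652 -0.69540603] 2
tile [([161.4, 235.0, 41.7, 34.9], 0.83), ([219.5, 192.8, 44.4, 42.5], 0.8), ([268.8, 246.7, 39.3, 32.5], 0.67)]
kiln_shelf [([183.7, 89.0, 163.1, 114.0], 0.68)]
beaker [([185.4, 133.3, 24.4, 31.1], 0.81), ([222.0, 191.5, 42.8, 45.8], 0.73)]
kiln_post [([181.0, 132.2, 30.3, 33.7], 0.61), ([316.3, 165.1, 18.5, 15.4], 0.54)]
small_vase [([148.0, 168.6, 32.1, 31.8], 0.61)]
```

```bash
python3 - <<'E'
import cv2
a=cv2.imread("pics/top0.png");cv2.imwrite("pics/top0b.png",cv2.resize(a[70:290,120:380],None,fx=3,fy=2.7,interpolation=2)[:600,:800])
a=cv2.imread("pics/scene0.png");cv2.imwrite("pics/scene0b.png",cv2.resize(a[100:350,130:400],None,fx=2.4,fy=2.4,interpolation=2))
E
```

```text
(no output)
```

View pics/top0.png

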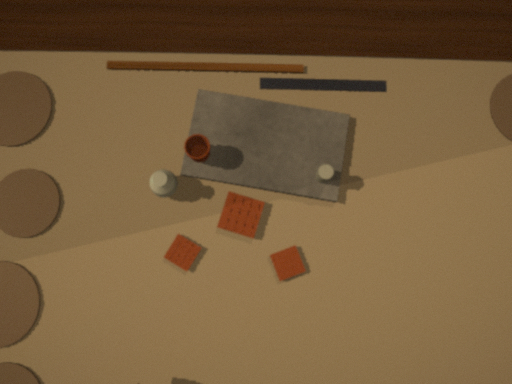

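View pics/top0b.png

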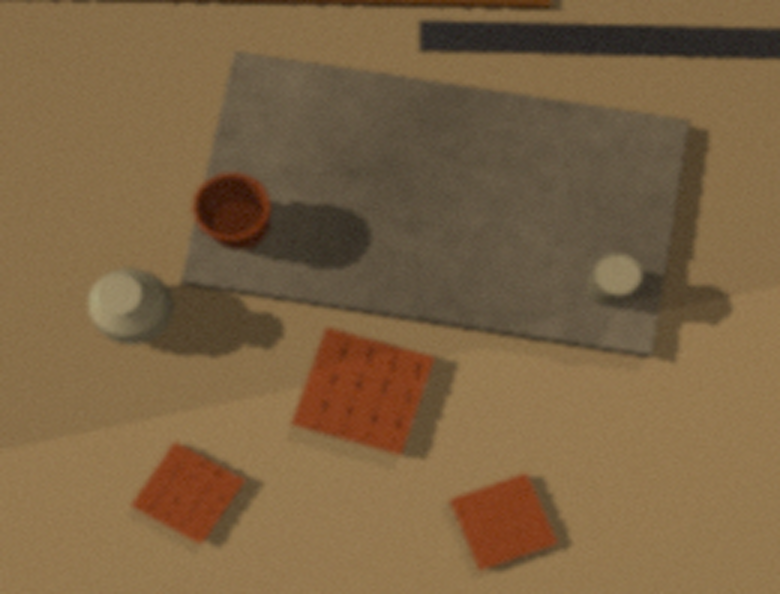

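View pics/scene0b.png

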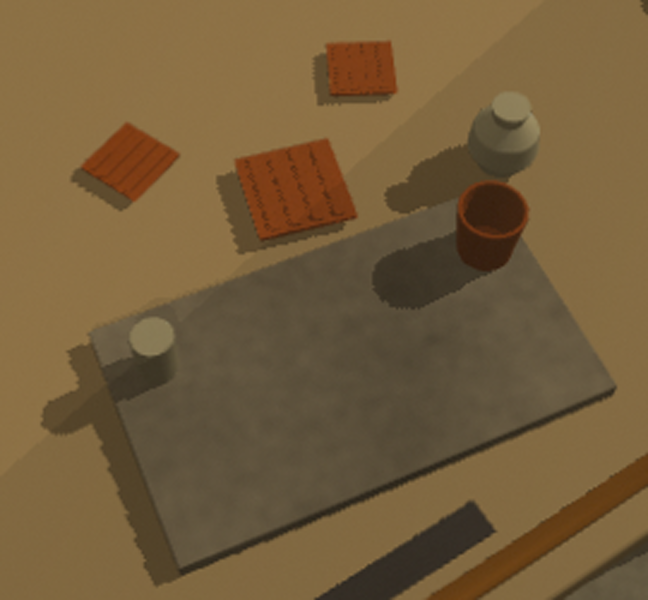

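The three tile-like things in the top image are at (241,215), (183,252) and (288,263). The one at (241,215) is the largest, about 45 px across against about 33, and it lies right at the shelf's front edge, so it is the tile. The enlarged crops confirm this. Next I measure it.

```bash
cat > h.py <<'E'
import numpy as np, cv2
from scipy.spatial.transform import Rotation as R
from scipy.optimize import least_squares
def Rq(q): return R.from_quat([q[1],q[2],q[3],q[0]])
def ground(p,px,z):
    px=np.atleast_2d(np.array(px,float)).reshape(-1,1,2)
    n=cv2.undistortPoints(px,np.array(p["camera_matrix"]),np.array(p["dist"],float)).reshape(-1,2)
    d=np.c_[n[:,0],-n[:,1],-np.ones(len(n))]@Rq(p["attitude"]).as_matrix().T
    e=np.array(p["eye"]); t=(z-e[2])/d[:,2]
    return e+d*t[:,None]
def proj(p,P):
    c=(np.atleast_2d(P)-p["eye"])@Rq(p["attitude"]).as_matrix()
    c=c*[1,-1,-1]
    return cv2.projectPoints(c.reshape(-1,1,3),np.zeros(3),np.zeros(3),np.array(p["camera_matrix"]),np.array(p["dist"],float))[0].reshape(-1,2)
def orange(p):
    hsv=cv2.cvtColor(p["color"],cv2.COLOR_RGB2HSV)
    m=((hsv[:,:,0]<11)&(hsv[:,:,1]>170)&(hsv[:,:,2]>90)).astype(np.uint8)
    m=cv2.morphologyEx(m,cv2.MORPH_CLOSE,np.ones((5,5)))
    return m
def blobs(p,z,amin=150):
    out=[]
    for c in cv2.findContours(orange(p),cv2.RETR_EXTERNAL,cv2.CHAIN_APPROX_NONE)[0]:
        if cv2.contourArea(c)<amin: continue
        w=ground(p,c.reshape(-1,2),z)[:,:2]
        r=cv2.minAreaRect((w*1000).astype(np.float32))
        out.append((cv2.contourArea(c),c.reshape(-1,2).mean(0),r))
    return out
E
python3 - <<'E'
from cell import robot
from h import *
for n in ("top","scene"):
    p=robot.read_camera(n)
    for a,c,r in blobs(p,.016): print(n,a,c.round(),np.round(r[0],1),np.round(r[1],1),round(r[2],1))
    if n=="top":
        # crop coords
        cr=np.array([[235,52],[690,120],[652,353],[183,283]])
        px=cr/[3,2.7]+[120,70]
    else:
        cr=np.array([[614,388],[181,570],[90,330],[470,197]]);px=cr/2.4+[130,100]
    w=ground(p,px,.018);print(w.round(3).tolist())
    print([np.linalg.norm(w[i]-w[(i+1)%4]).round(3) for i in range(4)])
    for t,c in (("beaker",[(197,150)]),("post",[(326,173)]),("vase",[(162,184)])):
        if n=="top": print(t,ground(p,c,.06 if t=="beaker" else .05).round(3))
E
```

```text
top 648.0 [287. 263.] [453.  -13.3] [61.6 61.7] 22.3
top 639.0 [183. 252.] [471.5 230.8] [62.  61.7] 60.9
top 1254.5 [241. 214.] [563.7  97.8] [86.7 86.9] 74.5
[[0.873, 0.212, 0.018], [0.817, -0.163, 0.018], [0.601, -0.13, 0.018], [0.655, 0.243, 0.018]]
[np.float64(0.379), np.float64(0.218), np.float64(0.377), np.float64(0.22)]
beaker [[0.705 0.202 0.06 ]]
post [[ 0.66  -0.098  0.05 ]]
vase [[0.625 0.281 0.05 ]]
[[0.876, 0.207, 0.018], [0.82, -0.162, 0.018], [0.601, -0.128, 0.018], [0.661, 0.223, 0.018]]
[np.float64(0.374), np.float64(0.221), np.float64(0.356), np.float64(0.216)]
```

```bash
cat >> h.py <<'E'
O=np.array([.628,.0565]); YAW=np.deg2rad(-8.4)
def toS(p): 
    c,s=np.cos(YAW),np.sin(YAW); d=np.asarray(p)[:2]-O
    return np.array([c*d[0]+s*d[1],-s*d[0]+c*d[1]])
def toW(q):
    c,s=np.cos(YAW),np.sin(YAW); return O+[c*q[0]-s*q[1],s*q[0]+c*q[1]]
def st():
    from cell import robot
    s=robot.state(); M=Rq(s["tool_rot"]).as_matrix()
    print("t",round(s["time"],2),"pos",s["ee_pos"].round(4),"S",toS(s["ee_pos"]).round(4),"F",s["contact_force"].round(1),"open",round(s["opening"],2))
    print("toolx",M[:,0].round(3),"y yaw",np.rad2deg(np.arctan2(M[1,1],M[0,1])).round(1))
    return s
E
python3 - <<'E'
from h import *
s=st()
for q in ((-.150,.0315),): print(toW(q))
# desired tool: x down, y along +-shelf y
for sg in (1,-1):
    y=sg*np.array([-np.sin(YAW),np.cos(YAW),0]);x=np.array([0,0,-1.]);z=np.cross(x,y)
    D=R.from_matrix(np.c_[x,y,z]); print(sg,np.rad2deg((D*Rq(s["tool_rot"]).inv()).as_rotvec()))
E
```

```text
t 0.7 pos [0.1759 0.5475 0.236 ] S [-0.519   0.4197] F [0.3 0.2 0.2] open 1.0
toolx [ 0.  0. -1.] y yaw 72.2
[0.48421077 0.10957453]
1 [-9.86867006e-03  2.21356241e-03  9.40798047e+00]
-1 [ 3.30274594e-03  1.47245498e-02 -1.70592019e+02]
```

apply_moves:
  steps: "0 0 1 0.023 -0.033 0 0.5;0 0 1 0.023 -0.033 0 0.5;0 0 1 0.023 -0.033 0 0.5;0 0 1 0.023 -0.033 0 0.5;0 0 1 0.023 -0.033 0 0.5"

```text
time: 1.12
ee_pos: [0.29, 0.3833, 0.2351]
tool_rot: [0.703, 0.075, 0.704, -0.071]
contact_force: [1.0, 0.5, -0.5]
opening: 0.67
```

apply_moves:
  steps: "0 0 1 0.023 -0.033 0 0.5;0 0 1 0.023 -0.033 0 0.5;0 0 1 0.023 -0.033 0 0.5;0 0 1 0.023 -0.033 0 0.5;0 0 1 0.023 -0.033 0 0.5"

```text
time: 1.53
ee_pos: [0.4076, 0.2109, 0.2365]
tool_rot: [0.707, 0.042, 0.705, -0.037]
contact_force: [0.3, -0.2, 0.5]
opening: 0.501
```

```bash
python3 -c "
from h import *
st()"
```

```text
t 1.53 pos [0.4076 0.2109 0.2365] S [-0.2406  0.1206] F [ 0.3 -0.2  0.5] open 0.5
toolx [ 0.002  0.007 -1.   ] y yaw 83.6
```

apply_moves:
  steps: "0 0 -0.5 0.0255 -0.033 0 0.5;0 0 -0.5 0.0255 -0.033 0 0.5;0 0 -0.5 0.0255 -0.033 -0.01 0.5;0 0 -0.5 0 0 -0.04 0.5;0 0 0 0 0 -0.04 0.5"

```text
time: 1.95
ee_pos: [0.4937, 0.1059, 0.1547]
tool_rot: [0.715, 0.06, 0.694, -0.052]
contact_force: [-0.8, -0.0, -0.9]
opening: 0.498
```

```bash
python3 -c "
from h import *
s=st();print(toW((-.150,.0315))-s['ee_pos'][:2], .025-s['ee_pos'][2])"
```

```text
t 1.95 pos [0.4937 0.1059 0.1547] S [-0.1401  0.0292] F [-0.8 -0.  -0.9] open 0.5
toolx [ 0.03   0.01  -0.999] y yaw 80.9
[-0.00944498  0.00368706] -0.12966261305563515
```

apply_moves:
  steps: "-0.3 0.8 0.3 -0.005 0.002 -0.03 0.5;-0.3 0.8 0.4 -0.005 0.002 -0.03 0.5;0 0 0 0 0 -0.03 0.5;0 0 0 0 0 -0.02 0.5;0 0 0 0 0 -0.01 0.5"

```text
time: 2.37
ee_pos: [0.482, 0.1067, 0.026]
tool_rot: [0.704, 0.053, 0.706, -0.054]
contact_force: [-0.1, -0.4, -0.1]
opening: 0.502
```

```bash
python3 - <<'E'
from h import *
s=st();print(toW((-.150,.0315))-s['ee_pos'][:2], .025-s['ee_pos'][2])
from cell import robot
p=robot.read_camera("scene");cv2.imwrite("pics/s1.png",cv2.resize(p["color"][90:290,150:400,::-1],None,fx=3,fy=3))
E
```

```text
t 2.37 pos [0.482  0.1067 0.026 ] S [-0.1517  0.0283] F [-0.1 -0.4 -0.1] open 0.5
toolx [-0.002 -0.002 -1.   ] y yaw 81.3
[0.00216304 0.00287476] -0.0010132035222990346
```

View pics/s1.png

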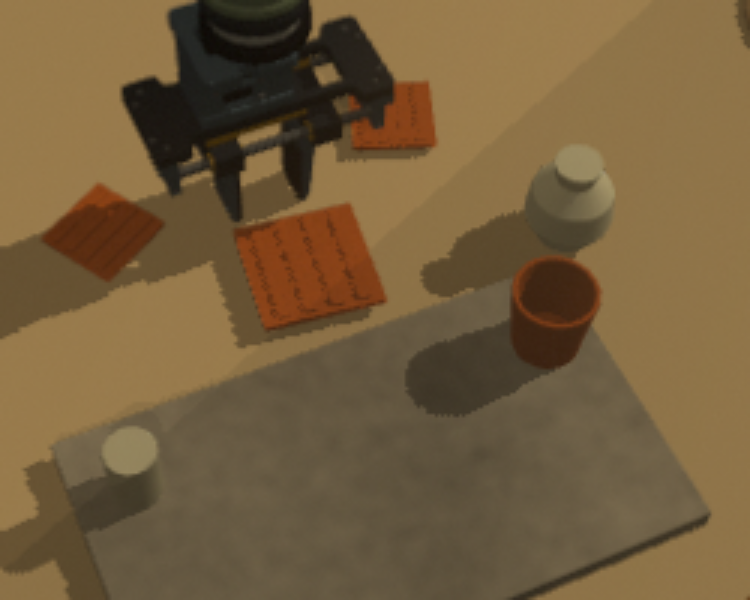

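apply_moves:
  steps: "0 0 0.2 0.001 0.008 0 0.5;0 0 0 0.008 -0.0012 0 0.5;0 0 0 0.008 -0.0012 0 0.5;0 0 0 0.006 -0.0009 0 0.5;0 0 0 0.006 -0.0009 0 0.5"

```text
time: 2.83
ee_pos: [0.5125, 0.1114, 0.0269]
tool_rot: [0.704, 0.051, 0.707, -0.053]
contact_force: [-1.3, -1.1, -1.0]
opening: 0.499
```

```bash
python3 - <<'E'
from h import *
s=st()
E
```

```text
t 2.83 pos [0.5125 0.1114 0.0269] S [-0.1223  0.0374] F [-1.3 -1.1 -1. ] open 0.5
toolx [-0.005 -0.002 -1.   ] y yaw 81.6
```

apply_moves:
  steps: "0 0 0 0.004 -0.0006 -0.001 0.5;0 0 0 0.004 -0.0006 -0.001 0.5;0 0 0 0.004 -0.0006 0 0.5;0 0 0 0.004 -0.0006 0 0.5;0 0 0 0.004 -0.0006 0 0.5"

```text
time: 3.25
ee_pos: [0.5275, 0.1088, 0.0263]
tool_rot: [0.697, 0.053, 0.713, -0.054]
contact_force: [-16.7, 6.4, 15.0]
opening: 0.502
```

```bash
python3 - <<'E'
from h import *
s=st()
from cell import robot
p=robot.read_camera("scene");cv2.imwrite("pics/s2.png",cv2.resize(p["color"][90:290,150:400,::-1],None,fx=3,fy=3))
E
```

```text
t 3.25 pos [0.5275 0.1088 0.0263] S [-0.1071  0.0371] F [-16.7   6.4  15. ] open 0.5
toolx [-0.022  0.    -1.   ] y yaw 81.4
```

View pics/s2.png

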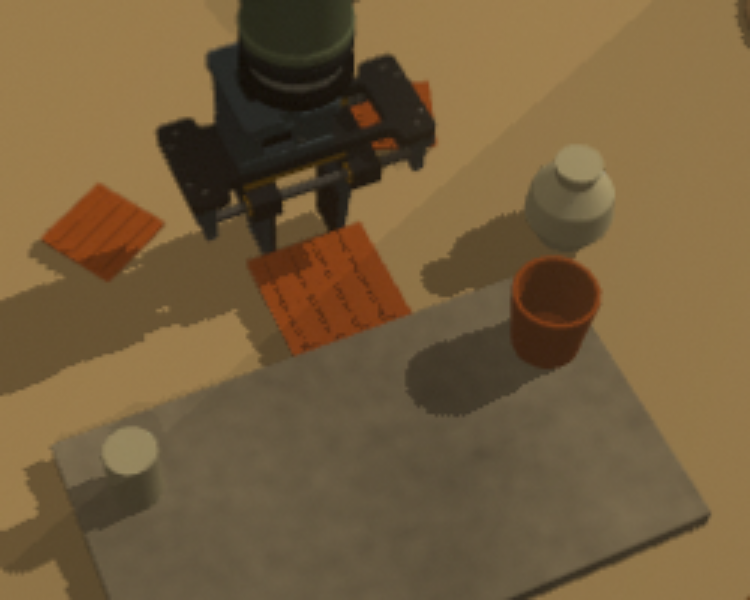

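apply_moves:
  steps: "0 0 0 0.003 -0.0004 0.002 0.5;0 -0.5 0 0.003 -0.0004 0.004 0.5;0 -0.5 0 0.003 -0.0004 0.005 0.5;0 0 0 0.003 -0.0004 0.005 0.5;0 0 0 0.003 -0.0004 0.005 0.5"

```text
time: 3.72
ee_pos: [0.5284, 0.1088, 0.0435]
tool_rot: [0.691, 0.054, 0.719, -0.054]
contact_force: [-5.4, 2.1, -1.4]
opening: 0.498
```

```bash
python3 - <<'E'
from h import *
s=st()
from cell import robot
p=robot.read_camera("scene");cv2.imwrite("pics/s3.png",cv2.resize(p["color"][90:290,150:400,::-1],None,fx=3,fy=3))
E
```

```text
t 3.72 pos [0.5284 0.1088 0.0435] S [-0.1061  0.0372] F [-5.4  2.1 -1.4] open 0.5
toolx [-0.039  0.002 -0.999] y yaw 81.3
```

View pics/s3.png

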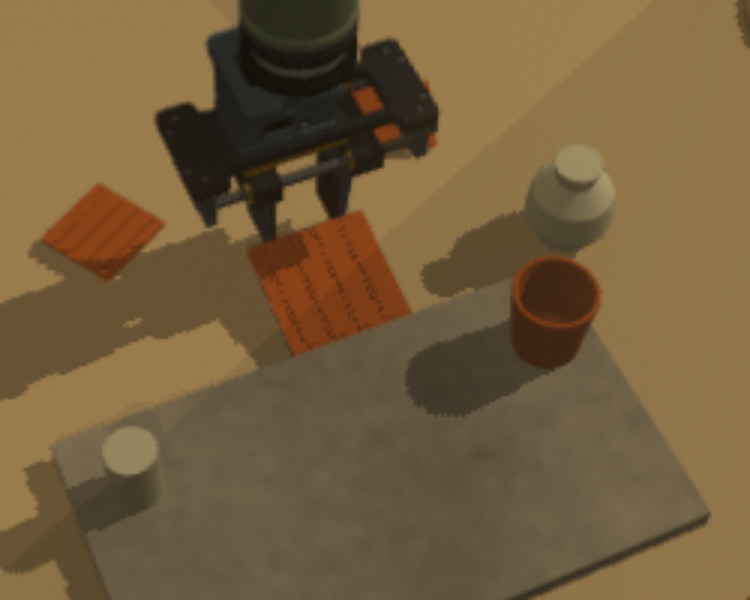

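apply_moves:
  steps: "0 -1.5 0 0.004 -0.0006 0.004 0.5;0 -1.5 0 0.004 -0.0006 0.004 0.5;0 -1.5 0 0.004 -0.0006 0.004 0.5;0 -1.5 0 0.004 -0.0006 0.004 0.5;0 -1.5 0 0.004 -0.0006 0.004 0.5"

```text
time: 4.18
ee_pos: [0.5307, 0.1079, 0.059]
tool_rot: [0.723, 0.058, 0.687, -0.052]
contact_force: [-7.6, 4.6, 0.5]
opening: 0.503
```

```bash
python3 - <<'E'
from h import *
s=st()
from cell import robot
p=robot.read_camera("scene");cv2.imwrite("pics/s4.png",cv2.resize(p["color"][90:290,150:400,::-1],None,fx=3,fy=3))
E
```

```text
t 4.18 pos [0.5307 0.1079 0.059 ] S [-0.1037  0.0367] F [-7.6  4.6  0.5] open 0.5
toolx [ 0.051  0.004 -0.999] y yaw 81.1
```

View pics/s4.png

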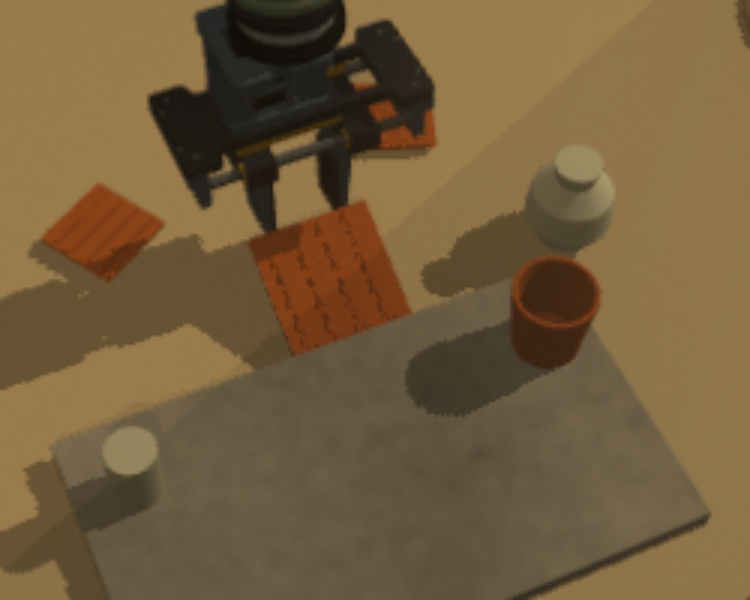

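apply_moves:
  steps: "0 -0.5 0 0.005 -0.0007 0.004 0.5;0 -0.5 0 0.005 -0.0007 0.004 0.5;0 -0.5 0 0.005 -0.0007 0.004 0.5;0 -0.5 0 0.005 -0.0007 0.004 0.5;0 -0.5 0 0.005 -0.0007 0.003 0.5"

```text
time: 4.65
ee_pos: [0.5374, 0.1067, 0.0749]
tool_rot: [0.724, 0.059, 0.686, -0.051]
contact_force: [-10.6, 3.3, 4.1]
opening: 0.506
```

```bash
python3 - <<'E'
from h import *
s=st()
from cell import robot
p=robot.read_camera("scene");cv2.imwrite("pics/s5.png",cv2.resize(p["color"][90:290,150:400,::-1],None,fx=3,fy=3))
E
```

```text
t 4.65 pos [0.5374 0.1067 0.0749] S [-0.097   0.0365] F [-10.6   3.3   4.1] open 0.51
toolx [ 0.055  0.007 -0.998] y yaw 81.1
```

View pics/s5.png

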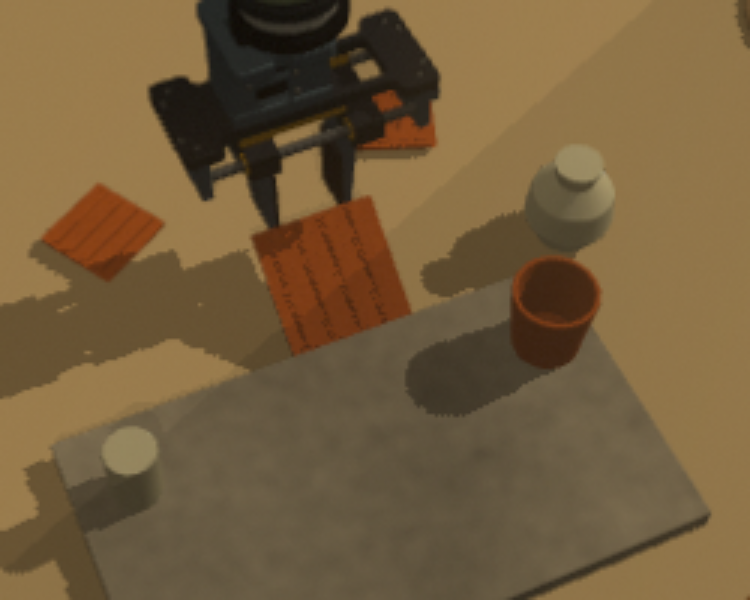

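apply_moves:
  steps: "0 0 0 0.006 -0.0009 0.003 0.5;0 0 0 0.006 -0.0009 0.003 0.5;0 0 0 0.006 -0.0009 0.003 0.5;0 0 0 0.006 -0.0009 0.003 0.5;0 0 0 0.006 -0.0009 0.003 0.5"

```text
time: 5.12
ee_pos: [0.5532, 0.1036, 0.0898]
tool_rot: [0.712, 0.059, 0.698, -0.052]
contact_force: [-6.7, 1.9, 5.6]
opening: 0.501
```

```bash
python3 - <<'E'
from h import *
s=st()
from cell import robot
p=robot.read_camera("scene");cv2.imwrite("pics/s6.png",cv2.resize(p["color"][90:290,150:400,::-1],None,fx=3,fy=3))
E
```

```text
t 5.12 pos [0.5532 0.1036 0.0898] S [-0.0808  0.0357] F [-6.7  1.9  5.6] open 0.5
toolx [ 0.021  0.009 -1.   ] y yaw 81.0
```

View pics/s6.png

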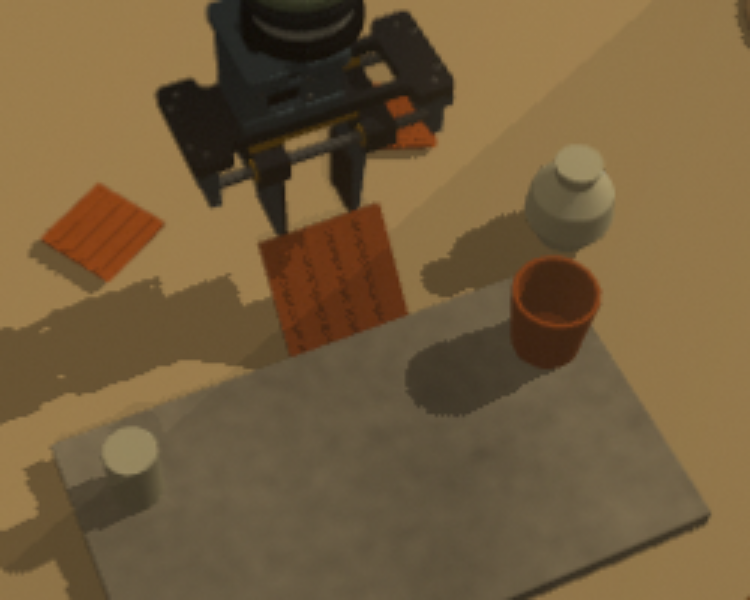

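apply_moves:
  steps: "0 -0.5 0 0.006 -0.0009 0.002 0.5;0 -0.5 0 0.006 -0.0009 0.002 0.5;0 -0.5 0 0.006 -0.0009 0.002 0.5;0 -0.5 0 0.006 -0.0009 0.001 0.5;0 -0.5 0 0.006 -0.0009 0.001 0.5"

```text
time: 5.58
ee_pos: [0.5781, 0.0998, 0.1041]
tool_rot: [0.723, 0.061, 0.687, -0.051]
contact_force: [-5.5, 0.8, 8.7]
opening: 0.499
```

```bash
python3 - <<'E'
from h import *
s=st()
from cell import robot
p=robot.read_camera("scene");cv2.imwrite("pics/s7.png",cv2.resize(p["color"][90:290,150:400,::-1],None,fx=3,fy=3))
E
```

```text
t 5.58 pos [0.5781 0.0998 0.1041] S [-0.0557  0.0355] F [-5.5  0.8  8.7] open 0.5
toolx [ 0.052  0.011 -0.999] y yaw 81.0
```

View pics/s7.png

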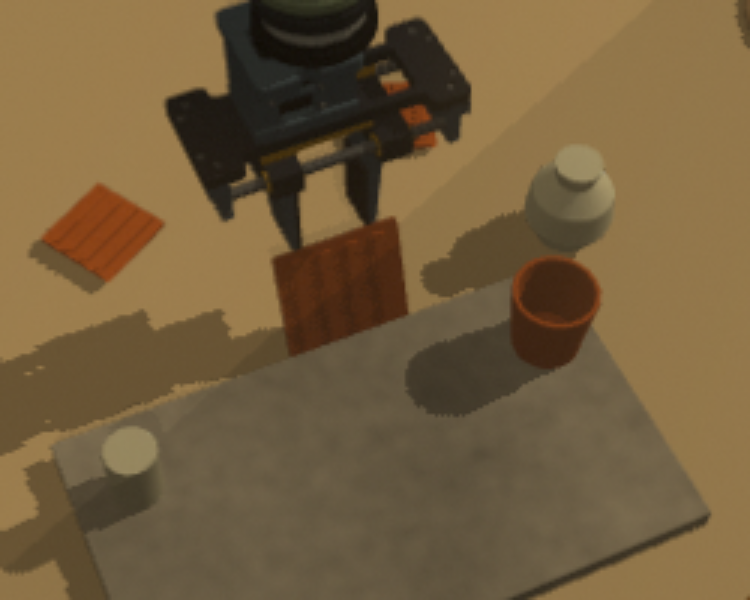

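apply_moves:
  steps: "0 0 0 0.006 -0.0009 -0.003 0.5;0 0 0 0.006 -0.0009 -0.003 0.5;0 0 0 0.006 -0.0009 -0.003 0.5;0 0 0 0.006 -0.0009 -0.003 0.5;0 0 0 0.006 -0.0009 -0.003 0.5"

```text
time: 6.05
ee_pos: [0.6192, 0.0939, 0.1098]
tool_rot: [0.734, 0.061, 0.675, -0.049]
contact_force: [-0.4, -0.9, 2.5]
opening: 0.502
```

```bash
python3 - <<'E'
from h import *
s=st()
from cell import robot
p=robot.read_camera("scene");cv2.imwrite("pics/s8.png",cv2.resize(p["color"][90:290,150:400,::-1],None,fx=3,fy=3))
E
```

```text
t 6.05 pos [0.6192 0.0939 0.1098] S [-0.0142  0.0358] F [-0.4 -0.9  2.5] open 0.5
toolx [ 0.084  0.011 -0.996] y yaw 81.1
```

View pics/s8.png

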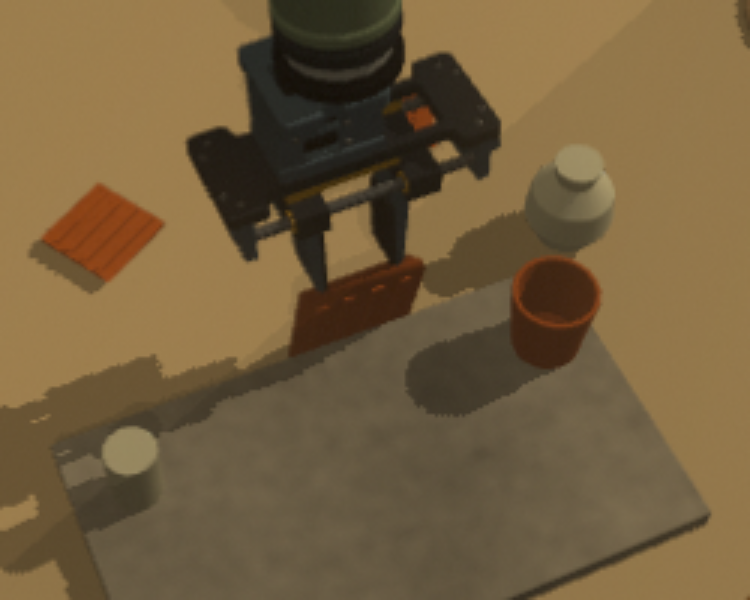

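apply_moves:
  steps: "0 0 0 0 0 -0.006 0.5;0 0 0 0.002 -0.0003 -0.006 0.5;0 0 0 0.004 -0.0006 -0.003 0.5;0 0 0 0.005 -0.0007 0 0.5;0 0 0 0.005 -0.0007 0 0.5"

```text
time: 6.52
ee_pos: [0.6486, 0.0899, 0.1039]
tool_rot: [0.745, 0.061, 0.663, -0.048]
contact_force: [-0.4, 0.2, -0.3]
opening: 0.5
```

```bash
python3 - <<'E'
from h import *
s=st()
from cell import robot
p=robot.read_camera("scene");cv2.imwrite("pics/s9.png",cv2.resize(p["color"][90:290,150:400,::-1],None,fx=3,fy=3))
E
```

```text
t 6.52 pos [0.6486 0.0899 0.1039] S [0.0155 0.036 ] F [-0.4  0.2 -0.3] open 0.5
toolx [ 0.116  0.01  -0.993] y yaw 81.2
```

View pics/s9.png

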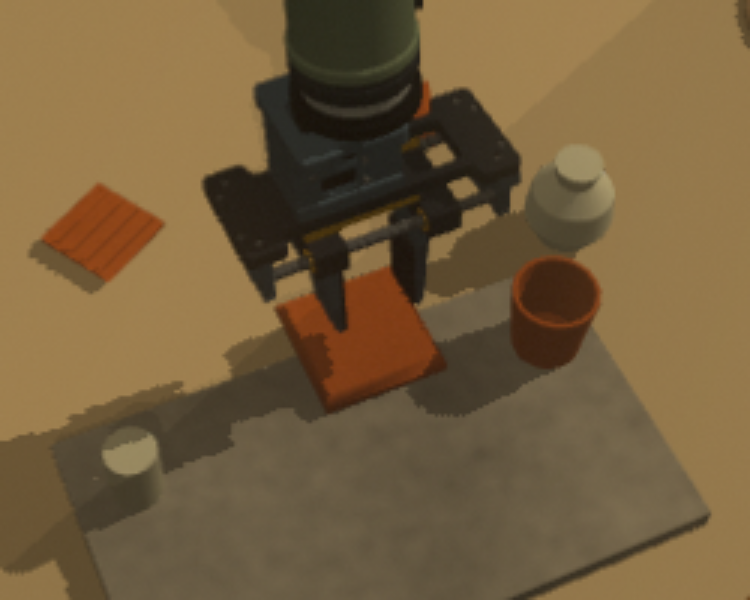

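apply_moves:
  steps: "0 1.3 0 -0.01 0.0015 0.005 0.5;0 1.3 0 -0.035 0.005 0 0.5;0 1.3 0 -0.035 0.005 0 0.5;0 1.3 0 -0.035 0.005 0 0.5;0 1.3 0 -0.025 0.004 0 0.5"

```text
time: 6.98
ee_pos: [0.5085, 0.1098, 0.1051]
tool_rot: [0.704, 0.059, 0.706, -0.053]
contact_force: [-0.4, -0.9, -0.2]
opening: 0.501
```

```bash
python3 - <<'E'
from h import *
s=st()
from cell import robot
for n in("scene","top"):
    p=robot.read_camera(n)
    cv2.imwrite(f"pics/{n}10.png",cv2.resize(p["color"][90:290,150:400,::-1],None,fx=3,fy=3))
    for a,c,r in blobs(p,.034): print(n,a,c.round(),np.round(r[0],1),toS(np.array(r[0])/1000).round(4),np.round(r[1],1),round(r[2],1))
E
```

```text
t 6.98 pos [0.5085 0.1098 0.1051] S [-0.126   0.0353] F [-0.4 -0.9 -0.2] open 0.5
toolx [-0.002  0.01  -1.   ] y yaw 80.9
top 477.5 [290. 262.] [454.7 -16.8] [-0.1607 -0.0978] [59.7 50.3] 22.8
top 358.5 [178. 252.] [472.7 231.8] [-0.1792  0.1507] [51.7 59.9] 62.3
top 694.0 [244. 174.] [654.5  89.3] [0.0214 0.0363] [84.9 63.2] 84.5
```

View pics/scene10.png

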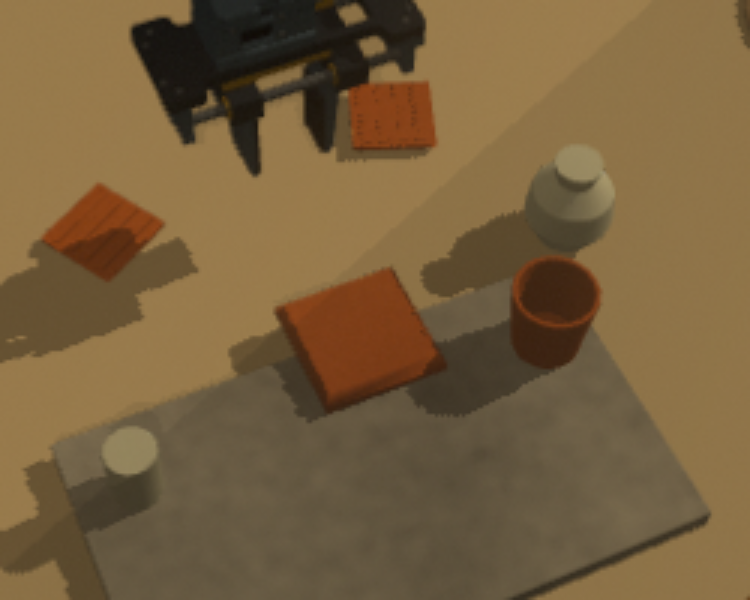

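View pics/top10.png

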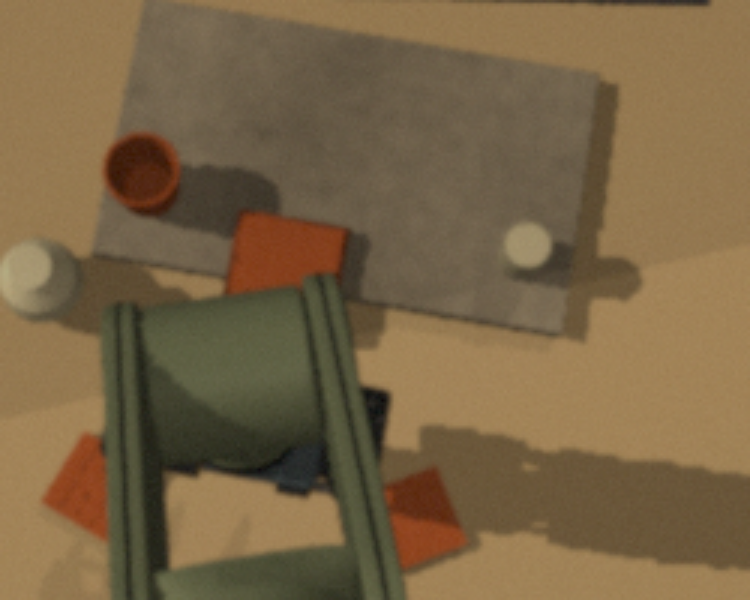

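```bash
python3 - <<'E'
from h import *
from cell import robot
p=robot.read_camera("scene")
cv2.imwrite("pics/s11.png",cv2.resize(p["color"][165:240,230:310,::-1],None,fx=8,fy=8,interpolation=cv2.INTER_CUBIC))
q=robot.read_camera("top")
f=np.array([[240,212],[349,230]])/3+[150,90]
for z in(.02,.027,.034): print("far edge top-cam",z,[toS(w).round(4) for w in ground(q,f,z)])
f=np.array([[278,308],[392,268],[445,366],[330,410]])/3+[150,90]
for z in(.02,.027,.034): print("scene",z,[toS(w).round(4).tolist() for w in ground(p,f,z)])
E
```

```text
far edge top-cam 0.02 [array([0.0529, 0.0791]), array([ 0.0532, -0.0092])]
far edge top-cam 0.027 [array([0.0512, 0.0784]), array([ 0.0514, -0.0092])]
far edge top-cam 0.034 [array([0.0494, 0.0778]), array([ 0.0497, -0.0093])]
scene 0.02 [[-0.0377, -0.0063], [-0.0367, 0.0824], [0.0532, 0.0799], [0.0533, -0.0067]]
scene 0.027 [[-0.0332, -0.008], [-0.0322, 0.08], [0.057, 0.0775], [0.057, -0.0085]]
scene 0.034 [[-0.0287, -0.0097], [-0.0277, 0.0775], [0.0607, 0.0751], [0.0608, -0.0102]]
```

View pics/s11.png

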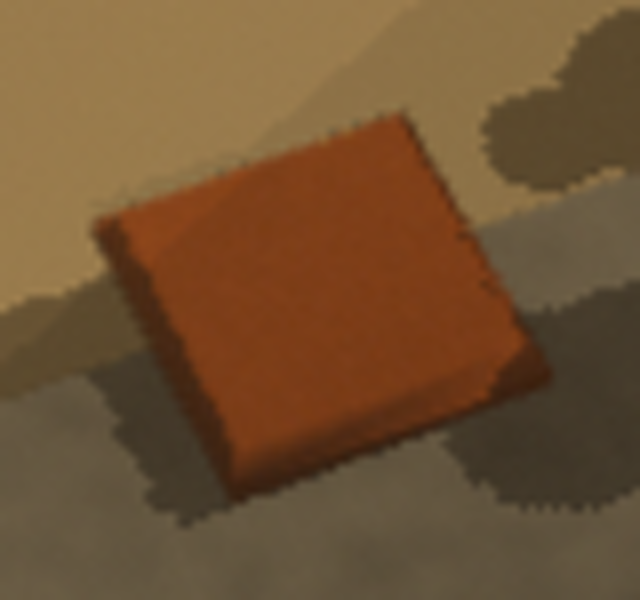

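apply_moves:
  steps: "-0.3 0 0.3 0.01 -0.0015 -0.025 0.5;-0.2 0 0.3 0.01 -0.0015 -0.02 0.5;0 0 0 0.01 -0.0015 -0.01 0.5;0 0 0 0.01 -0.0015 -0.004 0.5;0 0 0 0.005 -0.0007 0 0.5"

```text
time: 7.6
ee_pos: [0.5661, 0.1032, 0.0455]
tool_rot: [0.71, 0.053, 0.701, -0.051]
contact_force: [-0.9, 0.5, 0.8]
opening: 0.501
```

```bash
python3 - <<'E'
from h import *
s=st()
E
```

```text
t 7.6 pos [0.5661 0.1032 0.0455] S [-0.0681  0.0372] F [-0.9  0.5  0.8] open 0.5
toolx [ 0.013  0.003 -1.   ] y yaw 81.6
```

apply_moves:
  steps: "0 0 0 0.005 -0.0009 -0.001 0.5;0 0 0 0.005 -0.0009 0 0.5;0 0 0 0.005 -0.0009 0 0.5;0 0 0 0.005 -0.0009 0 0.5;0 0 0 0.005 -0.0009 0 0.5"

```text
time: 8.02
ee_pos: [0.5943, 0.0979, 0.0451]
tool_rot: [0.709, 0.054, 0.701, -0.051]
contact_force: [-1.7, -0.5, -0.8]
opening: 0.5
```

```bash
python3 - <<'E'
from h import *
s=st()
from cell import robot
p=robot.read_camera("scene")
cv2.imwrite("pics/s12.png",cv2.resize(p["color"][90:290,150:400,::-1],None,fx=3,fy=3))
E
```

```text
t 8.02 pos [0.5943 0.0979 0.0451] S [-0.0394  0.0361] F [-1.7 -0.5 -0.8] open 0.5
toolx [ 0.012  0.003 -1.   ] y yaw 81.5
```

View pics/s12.png

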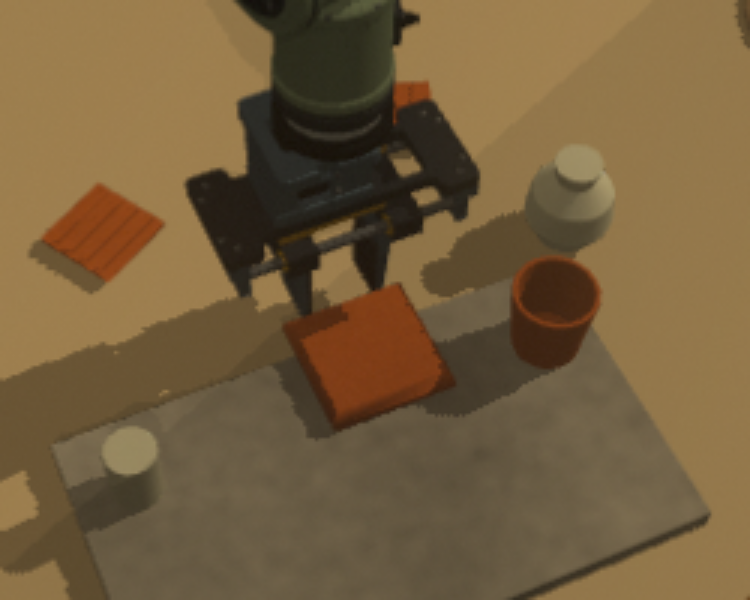

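apply_moves:
  steps: "0 0 0 0.006 -0.0009 0 0.5;0 0 0 0.006 -0.0009 0 0.5;0 0 0 0.006 -0.0009 0 0.5;0 0 0 0.006 -0.0009 0 0.5;0 0 0 0.006 -0.0009 0 0.5"

```text
time: 8.48
ee_pos: [0.6264, 0.0931, 0.0458]
tool_rot: [0.709, 0.054, 0.701, -0.051]
contact_force: [-0.1, 0.6, -1.7]
opening: 0.503
```

```bash
python3 - <<'E'
from h import *
s=st()
from cell import robot
p=robot.read_camera("scene")
cv2.imwrite("pics/s13.png",cv2.resize(p["color"][90:290,150:400,::-1],None,fx=3,fy=3))
E
```

```text
t 8.48 pos [0.6264 0.0931 0.0458] S [-0.0069  0.036 ] F [-0.1  0.6 -1.7] open 0.5
toolx [ 0.011  0.003 -1.   ] y yaw 81.5
```

View pics/s13.png

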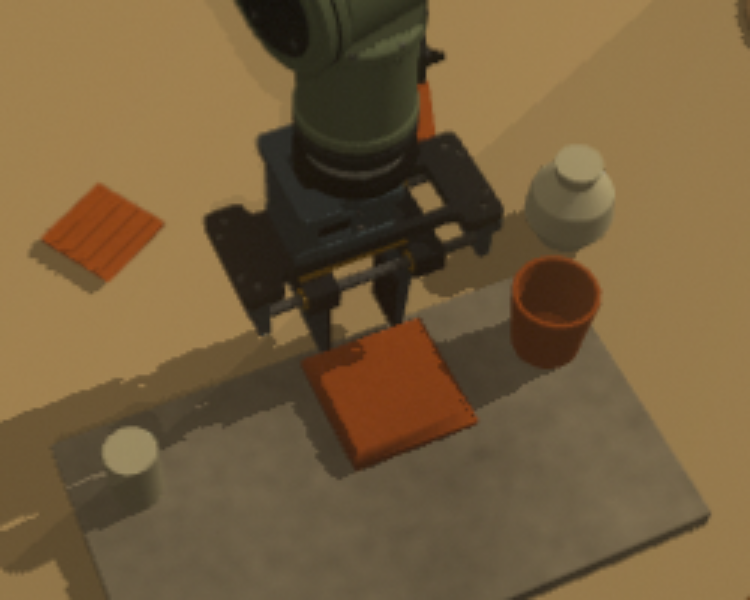

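A little more for margin, then back off and measure.

apply_moves:
  steps: "0 0 0 0.004 -0.0006 0 0.5;0 0 0 0.003 -0.0004 0 0.5;0 0 0 0.002 -0.0003 0 0.5;0 0 0 -0.02 0.003 0 0.5;0 0 0 -0.03 0.004 0.01 0.5"

```text
time: 8.95
ee_pos: [0.5933, 0.098, 0.0551]
tool_rot: [0.712, 0.055, 0.698, -0.051]
contact_force: [-1.0, -0.1, 0.0]
opening: 0.501
```

apply_moves:
  steps: "0 0 0 -0.03 0.004 0.035 0.5;0 0 0 -0.03 0.02 0.035 0.5;0 0 0 -0.02 0.035 0.03 0.5;0 0 0 -0.02 0.035 0.03 0.5;0 0 0 -0.02 0.035 0.02 0.5"

```text
time: 9.37
ee_pos: [0.4843, 0.2066, 0.188]
tool_rot: [0.712, 0.057, 0.698, -0.055]
contact_force: [1.0, 0.5, -0.0]
opening: 0.501
```

apply_moves:
  steps: "0 0 0 -0.02 0.035 0 0.5;0 0 0 -0.02 0.035 0 0.5;0 0 0 -0.02 0.035 0 0.5;0 0 0 -0.02 0.035 0 0.5;0 0 0 -0.02 0.035 0 0.5"

```text
time: 9.78
ee_pos: [0.3865, 0.3904, 0.199]
tool_rot: [0.72, 0.064, 0.689, -0.05]
contact_force: [-0.0, -0.3, -0.1]
opening: 0.503
```

```bash
python3 - <<'E'
from h import *
s=st()
from cell import robot
for n in("scene","top"):
    p=robot.read_camera(n)
    cv2.imwrite(f"pics/{n}14.png",cv2.resize(p["color"][90:290,150:400,::-1],None,fx=3,fy=3,interpolation=cv2.INTER_CUBIC))
    for a,c,r in blobs(p,.027): 
        b=cv2.boxPoints(r)/1000
        print(n,a,c.round(),toS(np.array(r[0])/1000).round(4),np.round(r[1],1),round(r[2],1),[toS(x).round(3).tolist() for x in b])
E
```

```text
t 9.78 pos [0.3865 0.3904 0.199 ] S [-0.2877  0.2951] F [-0.  -0.3 -0.1] open 0.5
toolx [ 0.045  0.016 -0.999] y yaw 80.7
scene 259.5 [287. 232.] [0.0849 0.0373] [81.6 48.1] 78.3 [[0.059, -0.002], [0.107, -0.005], [0.111, 0.077], [0.063, 0.079]]
top 643.0 [287. 263.] [-0.1631 -0.0945] [60.6 61.5] 20.9 [[-0.205, -0.082], [-0.174, -0.136], [-0.122, -0.106], [-0.152, -0.053]]
top 636.5 [183. 252.] [-0.1808  0.1479] [61.2 60. ] 61.0 [[-0.22, 0.13], [-0.164, 0.109], [-0.142, 0.166], [-0.198, 0.187]]
top 1137.5 [249. 157.] [0.0681 0.0356] [85.8 88.3] 82.4 [[0.025, -0.008], [0.113, -0.007], [0.112, 0.079], [0.023, 0.078]]
```

View pics/scene14.png

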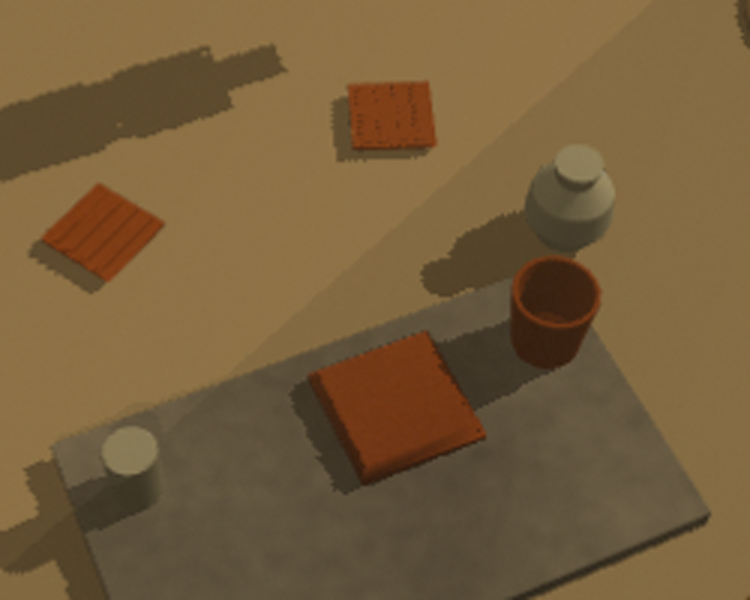

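View pics/top14.png

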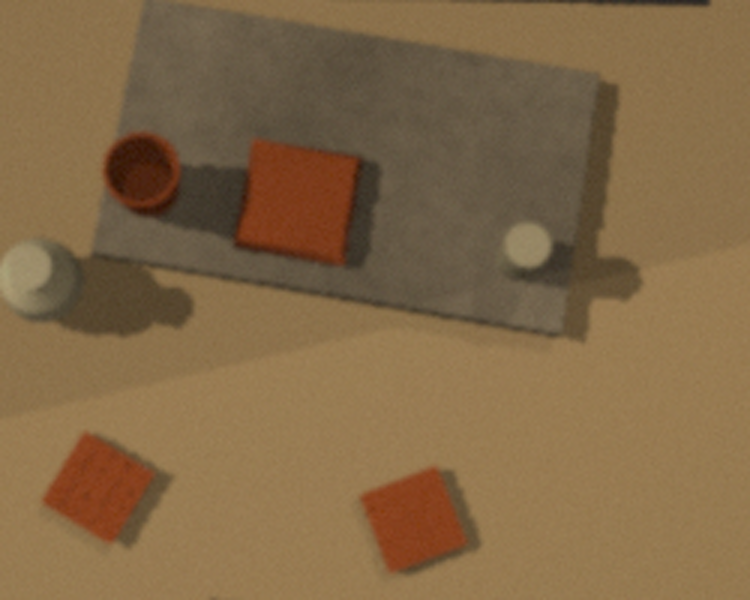

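apply_moves:
  steps: "0 0 0 0 0 0 0.5;0 0 0 0 0 0 0.5;0 0 0 0 0 0 0.5;0 0 0 0 0 0 0.5;0 0 0 0 0 0 0.5"

```text
time: 10.3
ee_pos: [0.3873, 0.3924, 0.1995]
tool_rot: [0.721, 0.063, 0.688, -0.047]
contact_force: [-0.8, 0.4, 0.6]
opening: 0.497
```

```bash
python3 -c "
from h import *
st()
from cell import robot
print(robot.sign_off())"
```

```text
t 10.3 pos [0.3873 0.3924 0.1995] S [-0.2872  0.2972] F [-0.8  0.4  0.6] open 0.5
toolx [ 0.048  0.02  -0.999] y yaw 81.1
the job is handed in; nothing more can be done
None
```

The tile now lies face up and flat on the kiln shelf with no overhang. I handed the job in at 10.3 s; the hand-in gives no verdict.

**What I did:** I pushed the tile square against the shelf's front edge with both fingertips. I drew its near side up by friction and tipped it past upright until it fell onto the shelf, where it overhung the front edge by about 37 mm. I then pushed it on and backed the arm clear.

**Last checks:**
- **Tile position:** in the top camera its near corners are about 23–25 mm inside the front edge. It measures about 86 x 88 mm seen from above, which fits a tile lying flat.
- **Bystanders:** by eye in the last pictures, the beaker, kiln post and small vase stand where they were. I did not measure their positions again.
- **Arm:** it is well away from everything, with only sensor noise on the force reading.

**What disagreed or was not confirmed:**
- **Scene camera:** its colour mask caught only part of the tile in the last picture, so it gave no usable size. I relied on the top camera and on how the picture looks.
- **Tipping steps:** I judged the upright stage and the flip from pictures taken along the way, not from a measured angle.
- **First contact:** the force sensor read about 17 N along x and 15 N upward for a moment, above the suggested 8–14 N press but well below the 40 N and 120 N limits.

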